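Set the plate jigger's thickness stop and hold the profile arm down on it

ROBOT

A 6-joint arm with a two-finger parallel gripper is mounted at the origin on the work surface. World frame = base frame: x ahead of the robot, y to its left, z up, the work surface at z = 0. Lengths are in mm, angles in rad, forces in N, time in s.
With the tool pointing down it reaches from about 300 to 875 mm from the base axis. Payload 6.4 kg.
Tool frame: the origin (TCP) lies between the finger pads; the fingertips stand 22 mm ahead of it and the grasp point (between the pads) lies 3 mm ahead of it; z points along the fingers, y is the direction in which the jaws open and shut (so a half turn about z gives the same grasp; the last joint's range is limited). The gripper opens to 88 mm and grips with 3 to 60 N. Pads are 18 mm wide; open, the fingers measure 123 mm over their backs; the gripper's body (75 mm by 187 mm) begins 45 mm behind the grasp point.
Start: joints at [-1.318, 0.181, 1.607, -0, 1.354, -0.206], TCP at [254.669, -515.543, 260.714] pointing down, gripper open.
Joint ranges: [-2.99, 2.99], [-0.89, 2.07], [0.3, 2.58], [-1.14, 4.28], [0, 2.63], [-3.12, 3.12]. Speed limits (rad/s): [2.57, 2.57, 3.01, 3.14, 3.14, 3.14].

INTERFACE

Orientations are given as a unit quaternion [w, x, y, z].
In Python, from plant import r, solver, vision, order gives the robot as it stands. The module is installed in compiled form; this text tells all that it offers. Calls block until the motion is done:
- r.reach(position, orientation): joint-space move of the TCP to a pose.
- r.line_to(position, rate=150, attitude=None, stop_force=None): straight line of the TCP; attitude=None keeps the orientation; rate is the mean speed in mm/s. With stop_force (N) it stops when the force on the tool has changed by that much, and returns True; else False.
- r.move_j(angles): joint-space move.
- r.command_gripper(opening, strength=None): finger opening in mm; strength is the grip in N (None keeps the last); returns when the fingers have stopped.
- r.hold(seconds).
- solver.solve_ik(position, orientation): joint angles nearest the present ones, or None.
- vision.snapshot(name): name is "scene" or "side" or "wrist"; returns the picture (420x560x3 uint8, red, green, blue); there is no depth.
- vision.camera_model(name): a dict with "fx", "fy", "cx", "cy" (pixels), "extrinsics" (4x4, takes a point from camera to world coordinates). Camera axes: x right, y down, z forward; pixel columns grow to the right and rows downward; lengths in mm; the calibration is good to about 2 mm. A picture is of the moment at which its call begins: read the wrist's pose just before it. camera_model takes no time and is no camera call; for the wrist camera it gives the pose at the moment of the call.
A pose or a line that the arm cannot do raises r.Unreachable and nothing moves.
- order.hand_in(): hands the job in, once; it reports no verdict.
Readings, each from a call of its own:
- r.read_clock(): time.
- r.read_joint_positions(): joint angles.
- r.read_qd(): joint speeds.
- r.read_tau(): joint torques, N m.
- r.read_tcp_pos(): TCP position.
- r.read_eef_rot(): TCP orientation.
- r.read_wrist_force(): force on the tool from outside, world axes, zero at the start.
- r.read_ft_torque(): the same for the moment, N m.
- r.read_width(): finger opening in mm.
Only numpy, scipy, OpenCV 4.12 (cv2) and the standard library are available. Lean on these libraries where they do the work, as an engineer would, in place of code of your own. Each camera call takes 0.05 s, during which the arm holds its last target. There are 200 camera calls.

TASK

Set up the bench jigger for a 6 mm plate: turn the thickness sleeve on top of the stop until it clicks in at 6. Then take the profile arm by its wooden handle, pull it down against its spring until its tail bears firmly on the stop, and finish while still holding it pressed there, so that the gap over the empty mould can be checked. Leave the bowl, the jar and the loop tool where they stand.

Things in the scene. Friction and masses are not known exactly. Their poses are not given: they have to be found in the camera images.
- jigger: Bench jigger (plate-forming machine), fixed to the bench. Origin: bench level under the arm's pivot, in the grey fork post. x: level from the pivot along the arm to the handle (roughly to the robot's left); y across the arm; z up. Wheel centre 200 mm along x, wheel head 210 mm wide, top 83 mm up, with a white domed plaster mould, top 128 mm up. Crosshead with the stop 90 mm behind the pivot.
- pivot (a point): The hinge axis of the profile arm, in the fork post 175 mm above the bench; the axis is level, along the jigger's y. Axes as the jigger's.
- handle (a point): Centre of the wooden handle at the arm's end: round grip 30 mm in diameter, 100 mm long, along the arm, free all round; this point is 350 mm from the pivot. x along the arm away from the pivot, y along the hinge axis, z to the arm's upper side. At rest about 310 mm above the bench, at the stop about 175 mm.
- profile_arm (a joint): Angle of the sprung profile arm (24 mm square bar), rad: 0 = up at rest (slopes 0.40 up from level), grows as the handle is pulled down, 0.40 = level. It meets the stop at 0.395 with the sleeve at 6 (0.005 less per number higher). The spring lifts the handle with about 3 N at rest, 8 N at the stop, and throws it up if let go. On the stop, each further 1 N down at the handle adds 4 N there.
- sleeve (a joint): Angle of the thickness sleeve, rad; grows clockwise seen from above. Nine click places 0.40 rad apart: angle = 0.40 x (number - 1), so 1 = 0, 6 = 2.00, 9 = 3.20 (end stops at 1 and 9). Let go between two places, it is pulled into the nearer. Breaking out of a click takes about 0.15 N m. It starts at 1, 2, 3 or 4.
- sleeve_grip (a point): On the upright axis of the knurled steel sleeve, 262 mm above the bench: 36 mm in diameter, gripped from 244 to 280 mm up; under that a 44 mm flange with a small pointer (27 mm out) on a 74 mm scale plate. x axis along the pointer. Nine dark lines on the plate, 1 to 9 clockwise from above; 5 is longer, towards the jigger's -y (away from the robot); 6 is the next clockwise. Free above.
- spindle: Steel stop pin, 12 mm wide, that comes down out of the crosshead under the sleeve; the arm's tail rises against its lower end. Origin at its lower end. Turning the sleeve to a higher number lowers it.
- bowl: Bystander: biscuit-fired bowl 116 mm wide, 55 mm high; origin under its centre.
- jar: Bystander: closed jar 72 mm wide, 95 mm high; origin under its centre.
- loop_tool: Bystander: loop carving tool with wooden handle, 195 mm long, 14 mm thick, lying on the bench; origin at bench level under the middle of the handle, x along it to the loop.

How it is judged (in metres and radians):
On the way, in this order (a step that is already met when the one before it is completed fails the run):
1. the thickness sleeve is set to 6 (value of joint sleeve between 1.9 and 2.1 rad and contact force between the fingers and sleeve below 0.1 N), for 0.2 s.
2. the arm is held down on its stop by the handle (value of joint profile_arm above 0.385 rad and contact force between profile_arm and spindle above 5 N and contact force between the fingers and profile_arm above 3 N), for 0.5 s.
At the end, for the whole second after the job is handed in: The sleeve is clicked in at 6 (joint 1.9 to 2.1 rad); the arm is at its stop (joint above 0.385 rad) and still, its tail bearing on the stop pin with more than 5 N, held there by the fingers at the wooden handle (more than 3 N, grasp point within 70 mm of its centre) (all of step 2 and value of joint sleeve between 1.9 and 2.1 rad and velocity of joint profile_arm between -0.05 and 0.05 rad/s and distance between the grasp point and handle below 0.07 m); the arm keeps its last pose, push and grip.
It fails at once if the bowl was moved (distance of bowl from where it was at the start of the episode above 0.03 m).
It fails at once if the jar was moved (distance of jar from where it was at the start of the episode above 0.03 m).
It fails at once if the loop tool was moved (distance of loop_tool from where it was at the start of the episode above 0.03 m).
It also fails if it takes over 69 s, if anything falls off the work surface, if the arm or the gripper's body presses on something with over 40 N, if the wrist force passes 120 N, or if a joint passes its speed limit or range.

## Working session

There is one attempt and no reset: what is moved stays moved. The work goes in short steps, each a Python script; the robot and the scene stay as the last script left them, time stands still between calls to the robot, and variables do not carry over. Pictures are saved under pics/ and viewed, about 8 in all and at most 12, crops included, and the job is handed in when it is done.

```bash
mkdir -p pics; python3 - <<'E'
from plant import r, solver, vision, order
import cv2,numpy as np
np.set_printoptions(precision=2,suppress=True)
for n in ["scene","side","wrist"]:
    im=vision.snapshot(n); cv2.imwrite(f"pics/{n}0.png",im[:,:,::-1])
    m=vision.camera_model(n); print(n,m["fx"],m["fy"],m["cx"],m["cy"]);print(np.array(m["extrinsics"]))
print(r.read_clock(),r.read_eef_rot(),r.read_wrist_force())
E
```

```text
scene 435.5357684316901 435.5357684316901 277.2430482237668 207.88691934794122
[[  -0.09    0.61   -0.79 1280.87]
 [   1.      0.06   -0.07   80.51]
 [   0.01   -0.79   -0.61  838.95]
 [   0.      0.      0.      1.  ]]
side 398.1836578949482 398.1836578949482 282.7004693392877 215.30515203763406
[[  -1.     -0.05    0.05  424.47]
 [  -0.07    0.77   -0.64  707.59]
 [  -0.01   -0.64   -0.77 1039.56]
 [   0.      0.      0.      1.  ]]
wrist 294.2903211607374 294.2903211607374 279.59043603530523 209.97439703280423
[[   0.44   -0.86   -0.27  323.64]
 [  -0.9    -0.42   -0.13 -482.07]
 [  -0.      0.3    -0.96  384.  ]
 [   0.      0.      0.      1.  ]]
0.15 [-0.    0.97  0.23 -0.  ] [ 0.89 -0.22 -0.27]
```

View pics/scene0.png

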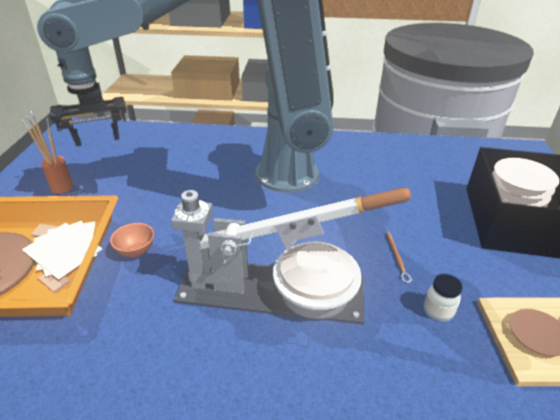

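View pics/side0.png

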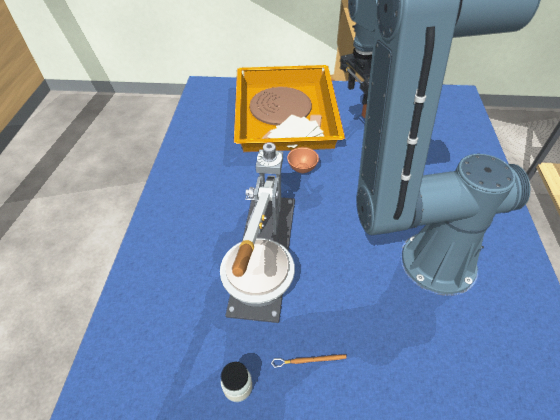

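The scene view shows the sleeve at about (190,198) and the handle from (360,203) to (408,194). The side view shows the sleeve at about (269,148) and the handle centre at about (243,258). The bowl, jar and tool stand clear of both. Next I triangulate.

```bash
cat > h.py <<'E'
import numpy as np, cv2
from plant import r, solver, vision, order
from scipy.spatial.transform import Rotation as R
np.set_printoptions(precision=3,suppress=True)
def ray(m,p):
    E=np.array(m["extrinsics"]); d=E[:3,:3]@np.array([(p[0]-m["cx"])/m["fx"],(p[1]-m["cy"])/m["fy"],1.]); return E[:3,3],d/np.linalg.norm(d)
def onz(m,p,z):
    o,d=ray(m,p); return o+d*(z-o[2])/d[2]
def tri(a,pa,b,pb):
    o1,d1=ray(a,pa);o2,d2=ray(b,pb)
    s=np.linalg.lstsq(np.c_[d1,-d2],o2-o1,rcond=None)[0]
    p,q=o1+s[0]*d1,o2+s[1]*d2; return (p+q)/2,np.linalg.norm(p-q)
def quat(jaw,z=(0,0,-1)):
    "orientation with tool z and jaw (y) direction, [w,x,y,z]"
    z=np.array(z,float);z/=np.linalg.norm(z);y=np.array(jaw,float);y-=z*(y@z);y/=np.linalg.norm(y)
    q=R.from_matrix(np.c_[np.cross(y,z),y,z]).as_quat(); return q[[3,0,1,2]]
E
python3 - <<'E'
from h import *
S,D=vision.camera_model("scene"),vision.camera_model("side")
def handle(n,box):
    im=cv2.imread(f"pics/{n}0.png"); h=cv2.cvtColor(im,cv2.COLOR_BGR2HSV)
    k=((h[...,0]<18)&(h[...,1]>110)).astype(np.uint8); x0,y0,x1,y1=box
    q=np.zeros_like(k);q[y0:y1,x0:x1]=k[y0:y1,x0:x1]
    _,lab,st,c=cv2.connectedComponentsWithStats(q); i=1+st[1:,4].argmax()
    print(n,st[i],c[i]); return c[i]
a=handle("scene",(330,170,430,230));b=handle("side",(210,225,270,290))
hd,e=tri(S,a,D,b);print("handle",hd,e)
sl,e=tri(S,(190,195),D,(269,147));print("sleeve top",sl,e,onz(S,(190,195),280),onz(D,(269,147),280))
d=hd-sl;print("dist",np.hypot(*d[:2]),"expect",90+350*np.cos(.4),"yaw",np.arctan2(d[1],d[0]))
# zooms
A=cv2.resize(cv2.imread("pics/scene0.png")[170:320,160:420],None,fx=3,fy=3,interpolation=cv2.INTER_CUBIC)
cv2.imwrite("pics/zs.png",A)
u=d[:2]/np.hypot(*d[:2])
for z in (400,420): 
  for s in (0,1):
    for jaw in ([u[0],u[1],0],[-u[1],u[0],0]):
      j=solver.solve_ik([sl[0],sl[1],z],quat(np.array(jaw)*(1-2*s))); print(z,jaw,j)
print(r.read_eef_rot())
E
```

```text
scene [364 189  46  14 298] [389.117 195.45 ]
side [233 244  19  32 388] [241.871 259.75 ]
handle [549.963 242.993 321.319] 5.373571527249397
sleeve top [ 530.661 -176.852  278.301] 5.117115007060905 [ 536.115 -173.625  280.   ] [ 529.883 -178.607  280.   ]
dist 420.289113154643 expect 412.3713479010098 yaw 1.5248548054658058
400 [np.float64(0.045925362159627336), np.float64(0.9989448739097203), 0] [-0.534  0.066  1.458 -0.     1.618 -2.059]
400 [np.float64(-0.9989448739097203), np.float64(0.045925362159627336), 0] [-0.534  0.066  1.458 -0.     1.618  2.654]
400 [np.float64(0.045925362159627336), np.float64(0.9989448739097203), 0] [-0.534  0.066  1.458 -0.     1.618  1.083]
400 [np.float64(-0.9989448739097203), np.float64(0.045925362159627336), 0] [-0.534  0.066  1.458 -0.     1.618 -0.488]
420 [np.float64(0.045925362159627336), np.float64(0.9989448739097203), 0] [-0.534  0.061  1.424 -0.     1.656 -2.059]
420 [np.float64(-0.9989448739097203), np.float64(0.045925362159627336), 0] [-0.534  0.061  1.424 -0.     1.656  2.654]
420 [np.float64(0.045925362159627336), np.float64(0.9989448739097203), 0] [-0.534  0.061  1.424 -0.     1.656  1.083]
420 [np.float64(-0.9989448739097203), np.float64(0.045925362159627336), 0] [-0.534  0.061  1.424 -0.     1.656 -0.488]
[-0.001  0.974  0.227 -0.   ]
```

```bash
python3 - <<'E'
from h import *
u=np.array([0.046,0.999,0]); q=quat([0.999,-0.046,0])
p=np.array([532,-177,420.])-45*u
r.reach(p,q); r.hold(.2)
print(r.read_clock(),r.read_joint_positions(),r.read_tcp_pos(),r.read_wrist_force())
m=vision.camera_model("wrist"); im=vision.snapshot("wrist")
np.save("m1.npy",m,allow_pickle=True); cv2.imwrite("pics/w1raw.png",im[:,:,::-1])
o=[]
E=np.linalg.inv(np.array(m["extrinsics"]));c=E@np.array([532,-177,262,1]);px=c[:2]/c[2]*m["fx"]+[m["cx"],m["cy"]];print(px)
cv2.imwrite("pics/w1.png",cv2.resize(im[:,:,::-1],(800,600),interpolation=cv2.INTER_CUBIC))
E
```

```text
1.9417 [-0.605  0.097  1.387 -0.     1.658 -0.557] [ 529.487 -222.846  419.436] [0.806 0.126 0.215]
[279.92  152.052]
```

View pics/w1.png

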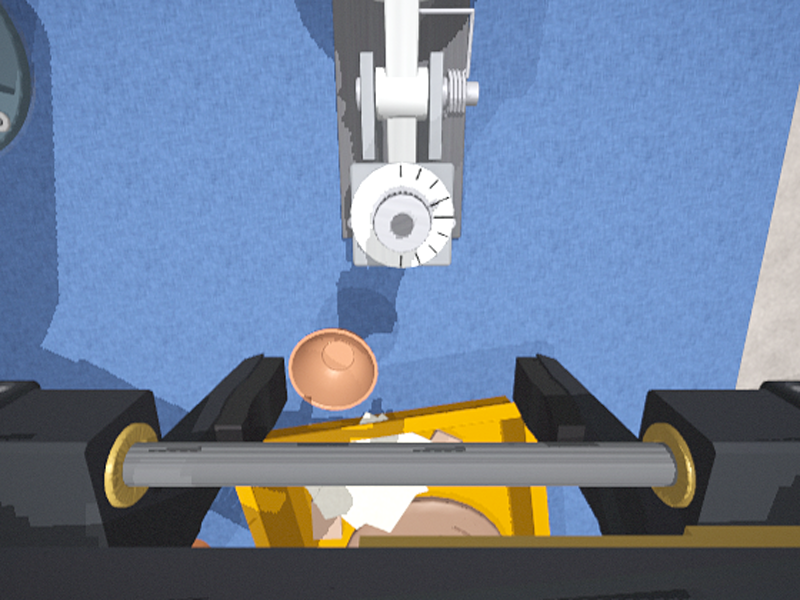

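The wrist view has the sleeve top centred at about (402,223) in the 800-wide picture. The nine lines run clockwise from the top and the long line 5 points right. A dark pointer seems to sit near line 4, so I zoom in and measure.

```bash
python3 - <<'E'
from h import *
m=np.load("m1.npy",allow_pickle=True).item(); im=cv2.imread("pics/w1raw.png")
c=im[105:195,235:330]; cv2.imwrite("pics/z1.png",cv2.resize(c,None,fx=6.4,fy=6.4,interpolation=cv2.INTER_CUBIC))
g=cv2.cvtColor(im,cv2.COLOR_BGR2GRAY); k=np.zeros_like(g);k[148:166,272:292]=(g[148:166,272:292]<130)
M=cv2.moments(k,True);hp=(M["m10"]/M["m00"],M["m01"]/M["m00"]);print("hole",hp,M["m00"],onz(m,hp,280))
E_=np.linalg.inv(np.array(m["extrinsics"]))
# scale plate: white low-saturation ring
h=cv2.cvtColor(im,cv2.COLOR_BGR2HSV); w=((h[...,2]>235)&(h[...,1]<15)).astype(np.uint8);w[:112]=0;w[190:]=0;w[:,:243]=0;w[:,322:]=0
ct=max(cv2.findContours(w,0,1)[0],key=cv2.contourArea);(x,y),ax,an=cv2.fitEllipse(cv2.convexHull(ct));print("plate",x,y,ax)
for z in (238,243): print(onz(m,(x,y),z), ax[1]/m["fx"]*(E_@[532,-177,z,1])[2])
E
```

```text
hole (282.5, 152.5) 2.0 [ 534.355 -175.581  280.   ]
plate 289.5372314453125 158.9886016845703 (44.69484329223633, 54.75264358520508)
[ 541.434 -187.093  238.   ] 55.931320239594776
[ 541.304 -186.436  243.   ] 55.04282233176168
```

View pics/z1.png

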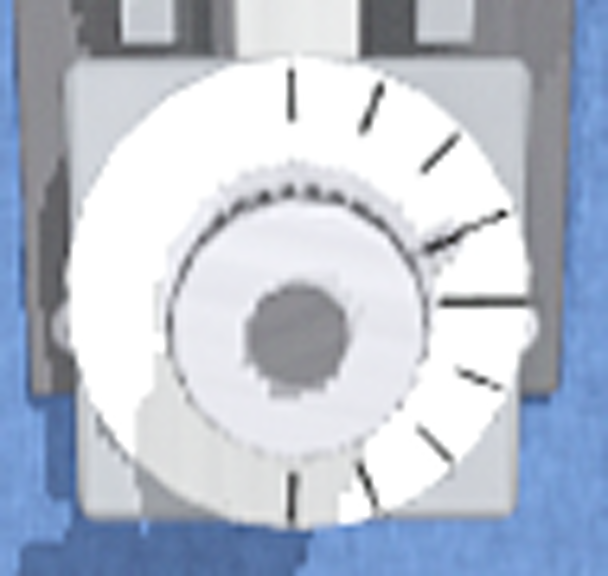

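Pointer on line 4, at 22–27 mm radius in line with the fourth line, so it has to turn clockwise by 0.80 rad. In the zoom the hole centre is (298,331) and the plate centre (298,292). I compute the axis from both and act.

```bash
python3 - <<'E'
from h import *
m=np.load("m1.npy",allow_pickle=True).item()
f=lambda x,y:(235+x/6.4-.42,105+y/6.4-.42)
a=onz(m,f(299,330),280);b=onz(m,f(298,292),239);w=onz(m,f(70,292),239),onz(m,f(527,292),239)
L5=onz(m,f(485,300),239);L1=onz(m,f(291,95),239);L9=onz(m,f(291,497),239)
print("top",a,"plate",b,"diam",np.linalg.norm(w[0]-w[1]),"yaw of x from 1-9",np.arctan2(*(L1-L9)[[1,0]]),"5dir",L5-b)
c=(a+b)/2; assert np.linalg.norm((a-b)[:2])<4
q=quat([0.999,-0.046,0])
r.reach([c[0],c[1],330],q); r.line_to([c[0],c[1],269],rate=80,stop_force=8); print(r.read_tcp_pos(),r.read_wrist_force())
r.command_gripper(30,20); print("w",r.read_width(),r.read_wrist_force(),r.read_ft_torque(),r.read_joint_positions(),r.read_clock())
E
```

```text
top [ 533.144 -178.715  280.   ] plate [ 533.211 -177.659  239.   ] diam 72.75393627330382 yaw of x from 1-9 1.5223722900660839 5dir [29.709 -2.707  0.   ]
[ 533.464 -178.311  269.474] [ 0.279 -0.839  0.375]
w 35.49908594005013 [-1.208 -0.222  1.599] [-0.111  0.08  -0.072] [-0.534  0.145  1.631 -0.     1.366 -0.488] 4.2333
```

```bash
python3 - <<'E'
from h import *
r.command_gripper(30,35)
j=np.array(r.read_joint_positions()); 
for d in (.4,.83):
    t=j.copy(); t[5]+=d; r.move_j(t); print(r.read_wrist_force(),r.read_ft_torque(),r.read_width())
r.hold(.2); print(r.read_joint_positions(),r.read_ft_torque())
r.command_gripper(88); r.hold(.3)
p=np.array(r.read_tcp_pos()); r.line_to([p[0],p[1],345]) 
u=np.array([0.046,0.999,0]); r.reach(np.array([533.2,-178.2,420])-45*u,quat([0.999,-0.046,0])); r.hold(.2)
m=vision.camera_model("wrist"); im=vision.snapshot("wrist")[:,:,::-1]
cv2.imwrite("pics/z2.png",cv2.resize(im[105:195,235:330],None,fx=6.4,fy=6.4,interpolation=cv2.INTER_CUBIC)); print(r.read_clock())
E
```

```text
[-0.884 -0.204  0.011] [-0.01   0.07  -0.054] 35.33859537271495
[-0.274 -1.319 -0.51 ] [-0.136 -0.074  0.079] 35.16374816675293
[-0.534  0.145  1.631 -0.     1.366  0.34 ] [-0.136 -0.036  0.144]
8.575
```

View pics/z2.png

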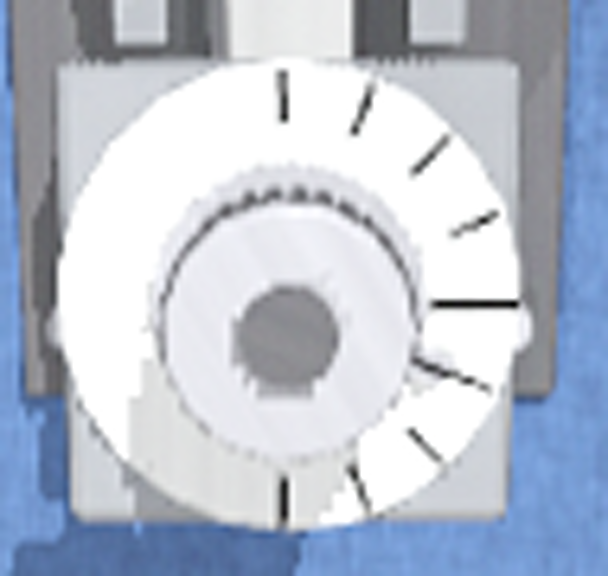

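The pointer now meets line 6 at about (430,368) in the zoom, so the sleeve has clicked in at 6. Next the handle: the hinge geometry puts it near (552.6, 233.8, 311), while the triangulated (550, 243, 321) lies slightly towards the tip. I grip it square to the arm and follow the arc down.

```bash
cat >> h.py <<'E'
U=np.array([np.cos(1.524),np.sin(1.524),0]);Z=np.array([0,0,1.]);P=np.array([533.2,-178.2,175])+90*U-[0,0,0]
JAW=np.array([U[1],-U[0],0])
def pose(th,back=0.,along=355):
    s=.4-th; a=U*np.cos(s)+Z*np.sin(s); n=-U*np.sin(s)+Z*np.cos(s)
    return P+along*a+(3+back)*n, quat(JAW,-n)
E
python3 - <<'E'
from h import *
for th in (0,.2,.395): print(solver.solve_ik(*pose(th)))
p,q=pose(0,90); print(solver.solve_ik(p,q)); r.reach(p,q)
cv2.imwrite("pics/w3.png",vision.snapshot("wrist")[:,:,::-1])
print(r.read_wrist_force(),r.line_to(pose(0)[0],rate=80,stop_force=8),r.read_tcp_pos(),pose(0)[0],r.read_wrist_force(),r.read_clock())
r.command_gripper(20,45); r.hold(.2);print(r.read_width(),r.read_wrist_force(),r.read_joint_positions())
E
```

```text
[ 0.012  0.124  1.605  0.405  1.402 -0.008]
[0.148 0.222 1.595 0.204 1.29  0.141]
[0.253 0.346 1.575 0.005 1.22  0.298]
[-0.052  0.059  1.511  0.4    1.573 -0.005]
[-0.78  -0.13   0.862] False [552.985 237.037 316.652] [552.651 237.153 316.007] [ 0.387 -0.38   0.179] 11.475
28.730528378878446 [-4.516 -0.455  2.086] [ 0.013  0.124  1.606  0.405  1.404 -0.008]
```

View pics/w3.png

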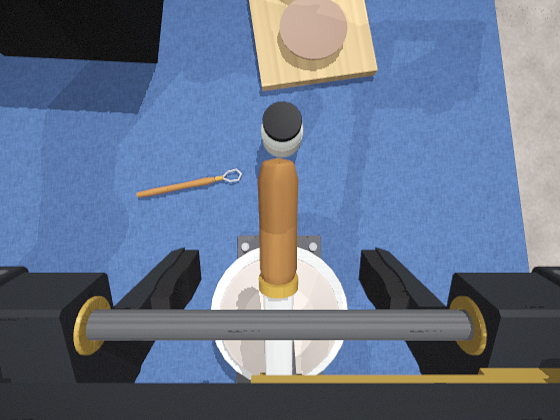

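Before closing, the handle sat centred between the fingers, from (278,160) to (278,285), with the jar well beyond it. The grip reads 28.7 mm wide. Now I pull down the arc.

```bash
python3 - <<'E'
from h import *
for th in (.1,.2,.3,.37):
    p,q=pose(th); r.line_to(p,rate=80,attitude=q); print(th,r.read_wrist_force(),np.array(r.read_tcp_pos())-p,r.read_width())
for th in np.arange(.38,.43,.003):
    p,q=pose(th); r.line_to(p,rate=20,attitude=q); r.hold(.15); f=r.read_wrist_force(); print(round(th,3),f,r.read_tcp_pos(),r.read_tcp_pos()[2]-p[2])
    if f[2]>18 or np.linalg.norm(f)>35: break
print(r.read_clock(),r.read_width())
E
```

```text
0.1 [-7.549 -1.819  2.713] [-0.756  0.035  0.034] 28.532917942348515
0.2 [-7.621 -2.744  3.913] [-0.776 -0.035  0.233] 29.08305345910158
0.3 [-8.848 -1.163  6.275] [-0.793 -0.005  0.4  ] 28.746368690912163
0.37 [-8.771 -2.279  7.213] [-0.789  0.057  0.447] 28.85045566566886
0.38 [-8.188 -1.396  7.902] [553.218 266.182 185.955] 0.8564125253387829
0.383 [-8.702 -1.354  7.837] [553.226 266.216 184.921] 0.886858050252755
0.386 [-7.903 -0.978  7.694] [553.225 266.226 183.85 ] 0.8799679117493611
0.389 [-9.141 -1.885  7.995] [553.253 266.279 182.806] 0.9010094171667049
0.392 [-8.555 -1.127  7.955] [553.249 266.258 181.747] 0.9067548904053808
0.395 [-9.165 -2.648  7.867] [553.253 266.318 180.694] 0.9189089700074362
0.398 [-9.379 -0.919  7.772] [553.242 266.321 179.636] 0.9261569544996462
0.401 [-9.326 -1.625  9.226] [553.253 266.315 178.689] 1.0441024943632726
0.404 [-10.258  -1.051  11.12 ] [553.258 266.325 177.982] 1.4023733137572378
0.407 [-11.975  -3.018  12.383] [553.26  266.358 177.334] 1.8195483674877835
0.41 [-12.823  -2.919  15.537] [553.278 266.372 176.757] 2.3074414608941822
0.413 [-15.299  -3.47   19.097] [553.334 266.357 176.22 ] 2.835401907721547
19.7167 28.741999012548757
```

The force climbs clearly above the 8 N spring from the stop onward: 19 N down, so roughly 40 N on the pin. I check that it is steady and look at the bystanders.

```bash
python3 - <<'E'
from h import *
for i in range(3): r.hold(.5); print(r.read_wrist_force(),r.read_tcp_pos(),r.read_width())
for n in("scene","side"): cv2.imwrite(f"pics/{n}4.png",vision.snapshot(n)[:,:,::-1])
a=cv2.imread("pics/scene4.png");cv2.imwrite("pics/end.png",np.hstack([cv2.resize(a[170:340,80:480],(800,340)),])) 
d=lambda n,x0,y0,x1,y1:cv2.absdiff(cv2.imread(f"pics/{n}0.png"),cv2.imread(f"pics/{n}4.png"))[y0:y1,x0:x1].max(2)
for nm,b in dict(bowl=("scene",105,220,160,262),jar=("scene",420,270,468,325),tool=("scene",383,228,415,288)).items(): print(nm,(d(*b)>60).mean())
E
```

```text
[-13.887  -3.973  19.   ] [553.306 266.372 176.201] 28.960373708767346
[-15.006  -2.475  19.052] [553.315 266.361 176.208] 28.76340765389809
[-13.963  -3.536  18.862] [553.328 266.364 176.221] 28.932722660618836
bowl 0.0
jar 0.0
tool 0.4984375
```

View pics/end.png

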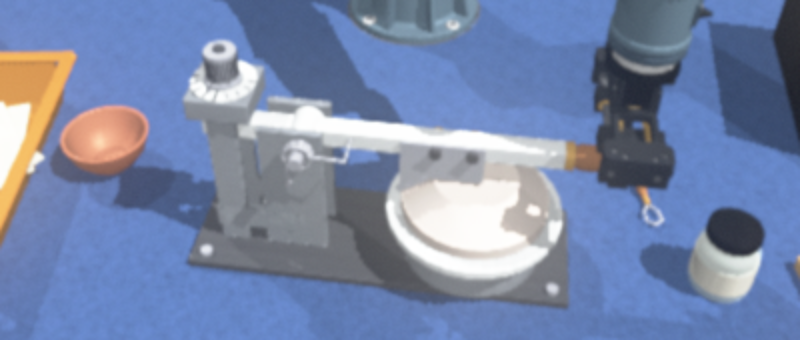

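The arm is level with the gripper on the handle. The bowl and jar have not moved. The tool is partly hidden by the gripper, but its loop is still at (406,277) in the full picture. The force is steady, so I hand in.

```bash
python3 -c "
from plant import r,order
print(r.read_clock(),r.read_wrist_force()); order.hand_in()"
```

```text
21.3167 [-12.97899552  -3.15821026  18.74693894]
the job is handed in; nothing more can be done
```

The sleeve is set to 6, and I handed the job in at about 21 s with the gripper still holding the profile arm pressed on its stop.

- **Sleeve:** it started at 4. I turned it 0.8 rad clockwise and let go, and the wrist picture then showed the pointer on line 6.
- **Arm on its stop:** the handle read a steady 19 N or so upward for 1.5 s, with the arm level. The spring alone gives about 8 N, so the tail should bear on the pin with roughly 40 N. That figure is worked out from the lever ratio, not measured.
- **Grip:** the gripper holds the wooden handle at 28.7–29 mm wide. I aimed it about 5 mm beyond the handle's centre.
- **Bystanders:** the bowl and jar look unchanged in the scene pictures. The tool's area failed the before/after picture comparison because the gripper hides part of it, but the loop is still where it was.
- **Side pull:** one reading I did not expect was a steady sideways force of 13–15 N on the handle. It most likely comes from the grip being about 1 mm off centre, and I left it as it was.

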